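Turn the brass blank over in the tilted vise and clamp it

TASK

The bare side of the brass blank in the tilted green vise is done: lift the blank out, turn it over so that its blue marked face looks up towards the crank, and stand it back on the bed between the jaws, centred, with the same bevelled edge on top, and let go of it. Then crank the handle clockwise until the moving jaw holds the blank firmly. Do not disturb the other things on the bench.

Things in the scene. Friction and masses are not known exactly. Their poses are not given: they have to be found in the camera images.
- blank: brass plate 8 thick, 90 wide, 80 mm high, 0.48 kg +-15 %, loose on its 90 mm edge between the open jaws, leaning on the fixed jaw. One face blue with thin scribed lines, the other bare brass with a bright bevel strip (flat) along the top edge. Origin: middle of the lower edge. x: out of the blue face; y: width; z: up to the bevelled edge. Starts with blue against the fixed jaw.
- vise: green cast base of an angle vise, bolted to the bench, 170 by 190 mm over the lugs; its place and heading vary. Origin on the bench under the vise_head origin; z up, x the horizontal heading from fixed to moving jaw and crank.
- vise_head: fixed tilted head. Origin on the bed at the foot of the fixed jaw's face, mid-width, 70 mm above the bench. x: from fixed to moving jaw, along the screw, 30 deg above horizontal. y: level, along the 100 mm jaws. z: up the jaw faces, 30 deg off vertical: parts are drawn out along +z. Bed: z = 0. Both jaws 38 mm high; the fixed one fills x -30 to 0. Screw end block: x 78 to 100, z to 34 mm.
- vise_jaw: moving jaw, 100 wide, 38 high, 30 mm thick, upper side of the head. Origin at the foot of its clamping face, mid-width; axes as the head's. The jaw gap is this origin's x in the head's frame: 12.7 to 13.9 mm at the start (about 5 mm play for the blank). Moved only by the screw; carries screw and crank.
- crank_grip (a point): middle of the crank's black handle, a round sleeve 18 mm across, 52 mm long, parallel to the head's x; the point is on the sleeve's axis, 40 mm off the screw axis. The sleeve spins freely on its pin, so it can be held firmly and led round. The flat crank arm (10 mm thick, hub 23 mm across) lies 33 mm from this point towards the jaws; nothing lies beyond the outer end.
- screw_axis (a point): centre of the handle's circle: on the screw axis, at the same head x as crank_grip, 18 mm above the bed plane; travels with the moving jaw. The circle (radius 40 mm) is normal to the head's x.
- vise_crank (a joint): crank turn, rad, 0 to 0.9 at the start. Grows (closes) clockwise seen from the handle end looking along head -x: from the top (head +z) the handle goes to head +y. At 0 the arm is 2.4 rad before the top. 8 mm a turn (1.27 mm/rad); the jaw meets the blank near 4.6 rad, then handle force rises about 4 N per 0.1 rad. Friction 0.12 N m (3 N there); stays where left.
- file: hand file, dark steel blade 200 mm long with a 105 mm brown wooden handle, lying flat; origin on the bench under the middle; a bystander
- hammer: hammer lying on its side, 260 mm long, wooden handle, steel head 78 mm across; origin on the bench under its middle; a bystander
- die_tall: dark steel stepped forming die standing upright, 54 mm across, 85 mm high; origin under its centre; a bystander
- die_flat: dark steel stepped forming die standing upright, 72 mm across, 50 mm high; origin under its centre; a bystander
- valve_rotor: brass instrument valve piston standing upright on its 38 mm foot, 94 mm high; origin under its centre; a bystander
- mouthpiece: brass trumpet mouthpiece standing on its rim, 28 mm across, 88 mm high; origin under its centre; a bystander
- bending_block: grooved steel bending block, 60 by 45 mm, 32 mm high; origin under its centre; a bystander
- slide_crook: brass U-shaped tuning slide lying flat, 175 by 65 mm, 14 mm thick; origin on the bench under its middle; a bystander
Mind the look-alikes: they are no part of the job. What is shaped like the blank but black or red is not meant.

How it is judged:
On the way, in this order (a step that is already met when the one before it is completed fails the run):
1. the blank stands on the bed between the jaws with its blue face up and the bevelled edge on top, released and still, before it is clamped (angle between blank's own x axis and vertical below 1.25 rad and angle between blank's own z axis and vertical below 0.75 rad and x of blank in the frame of vise_head between 0 and 0.0125 m and y of blank in the frame of vise_head between -0.02 and 0.02 m and z of blank in the frame of vise_head below 0.004 m and contact force between the fingers and blank below 0.3 N and linear speed of blank below 0.02 m/s), for 0.2 s.
2. the moving jaw has been cranked onto the blank and bears on it with more than 20 N (angle between blank's own x axis and vertical below 1.25 rad and angle between blank's own z axis and vertical below 0.75 rad and x of blank in the frame of vise_head between 0 and 0.0125 m and y of blank in the frame of vise_head between -0.02 and 0.02 m and z of blank in the frame of vise_head below 0.004 m and contact force between vise_jaw and blank above 20 N), for 0.2 s.
At the end, for the whole second after the job is handed in: The blank stands in the vise with its blue face up and its bevelled edge on top, on the bed (its lower edge within 4 mm of the bed), within 20 mm of the middle of the jaws, square to the jaw faces within 3.4 degrees, at rest, and the moving jaw presses on it with more than 20 N (all of step 2 and angle between the x axis of blank and the x axis of vise_head, either way round below 0.06 rad and linear speed of blank below 0.01 m/s); the robot touches nothing.
It fails at once if one of the bystanders is shifted by more than 30 mm (distance of any of file, hammer, die_tall, die_flat, valve_rotor, mouthpiece, bending_block, slide_crook from where it was at the start of the episode above 0.03 m).
It also fails if it takes over 58 s, if anything falls off the work surface, if the arm or the gripper's body presses on something with over 40 N, if the wrist force passes 120 N, or if a joint passes its speed limit or range.

ROBOT

A 7-joint arm with a two-finger parallel gripper is mounted at the origin on the work surface. World frame = base frame: x ahead of the robot, y to its left, z up, the work surface at z = 0. Lengths are in m, angles in rad, forces in N, time in s.
With the tool pointing down it reaches from about 0.4 to 0.85 m from the base axis. Payload 10.4 kg.
Tool frame: the origin (TCP) lies at the very end of the fingers, on their centre line; the grasp point (between the pads) lies 19 mm behind it; z points along the fingers, y is the line along which they close (so a half turn about z gives the same grasp; the last joint's range is limited). The gripper opens to 87 mm and grips with 3 to 60 N. Pads are 19 mm wide; open, the fingers measure 117 mm over their backs; the gripper's body (75 mm by 190 mm) begins 51 mm behind the grasp point.
Start: joints at [1.163, 0.332, -0.065, 1.46, 0.022, 1.35, -0.088], TCP at [0.235, -0.579, 0.223] pointing down, gripper open.
Joint ranges: [-2.6, 2.6], [-0.5, 2.12], [-1.47, 1.34], [0.16, 2.42], [-1.27, 4.41], [0.06, 2.06], [-2.6, 2.6]. Speed limits (rad/s): [2.22, 2.22, 2.79, 2.79, 3.14, 3.14, 3.14].

INTERFACE

Orientations are given as a unit quaternion [x, y, z, w].
In Python, from bench import * gives the robot as it stands.
- The arm moves only by the tool carry_out, never from a script. Its argument "deltas" is a list of rows, each an object with "hand": the finger opening in mm, from 0 to 87; "dp": the shift along the tool's x, y, z each as a share of 250 mm, from -1 to 1, a list of three; "spin": the turn about the tool's z as a share of pi rad, from -1 to 1. In form: [{"hand": hand, "dp": [dx, dy, dz], "spin": spin}, ...]. A call has 1 to 20 rows; each row is the pose to reach, as a shift and turn from the pose commanded when the call began, along the tool's axes at that moment, turning the shorter way round; what a row does not reach only later rows make up. A row lasts 1/10 s, in which the tool goes at most 50 mm and 8.59 degrees, less where a joint would pass 70% of its speed; a pose out of reach is approached as far as the arm can. A call with a number of a shift or a turn outside -1 to 1 is refused whole. A call with a gripper value outside its range is refused whole. The fingers move at their own pace and stop on an object; "force" is the grip in N (left out, the last holds). Time passes only in rows, so rows that repeat a pose let the fingers close. It gives the time, the measured TCP pose, the force, the opening and the grip force at its end, in the units of the state.
- read_state(): the state, without advancing time (a new reading comes with each control period).
- camera(name): name is "side" or "top"; returns the picture (420x560x3 uint8, red, green, blue); there is no depth.
- get_calibration(name): a dict with "fx", "fy", "cx", "cy" (pixels), "R" (3x3) and "t" (3): a world point X has camera coordinates R X + t. Camera axes: x right, y down, z forward; pixel columns grow to the right and rows downward; lengths in m; the calibration is good to about 2 mm. A picture is of the moment at which its call begins. get_calibration takes no time and is no camera call.
- close_job(): hands the job in; it is judged then, once.
The state is a dict: "time": time; "joint_positions": joint angles; "joint_vel": joint speeds; "joint_torque": joint torques, N m; "ee_pos": TCP position; "eef_rot": TCP orientation; "ft_force": force on the tool from outside, world axes, zero at the start; "torque": the same for the moment, N m; "width": finger opening in m; "grip_force": force on a finger pad.
Only numpy, scipy, OpenCV 4.12 (cv2) and the standard library are available. Lean on these libraries where they do the work, as an engineer would, in place of code of your own. Each camera call takes 0.05 s, during which the arm holds its last target. There are 200 camera calls.

## Working session

There is one attempt and no reset: what is moved stays moved. The work goes in short steps, Python scripts to look and compute and a tool call to move; the robot and the scene stay as the last step left them, time stands still between calls to the robot, and variables do not carry over. Pictures are saved under pics/ and viewed, at most 10 in all, crops included, and the job is handed in when it is done.

Besides the shell and the picture viewer there is one more tool, called by a JSON object that holds its "method" and its "body", one argument or row to a line. carry_out: Moves the arm, as the interface text tells. Its arguments: {"type":"object","properties":{"deltas":{"type":"array","items":{"type":"object","properties":{"hand":{"type":"number"},"dp":{"type":"array","items":{"type":"number","minimum":-1,"maximum":1}},"spin":{"type":"number","minimum":-1,"maximum":1}}}},"force":{"type":"number"}},"required":["deltas"]}

```bash
mkdir -p pics; ls
python3 - <<'E'
from bench import *
import cv2,json
for n in("side","top"):
    im=camera(n); cv2.imwrite(f"pics/{n}0.png",im[:,:,::-1]); print(n,{k:(v.tolist() if hasattr(v,'tolist') else v) for k,v in get_calibration(n).items()})
s=read_state();print(s)
E
```

```text
pics
side {'fx': 385.79020324594575, 'fy': 385.79020324594575, 'cx': 279.7454017613308, 'cy': 211.51875711650152, 'R': [[-0.7763481779375169, -0.6299948021324836, -0.01974983288917345], [-0.3457279657835723, 0.45182492552580833, -0.8223906677174485], [0.5270253127585531, -0.6316334268859192, -0.5685802790742034]], 't': [0.39895019517941255, 0.2999247313802105, 0.741431553899985]}
top {'fx': 434.31079626670464, 'fy': 434.31079626670464, 'cx': 278.4563584093487, 'cy': 211.68733914076302, 'R': [[-0.007405477988939625, -0.9999615220821886, -0.004702472841783825], [-0.9918665323495212, 0.00794292634925121, -0.1270342155718165], [0.1270666789551521, 0.003723476343788613, -0.9918871885568569]], 't': [-0.013610692297374771, 0.5435297383640378, 1.194100648659876]}
{'time': 0.1, 'joint_positions': array([ 1.16341557,  0.33281272, -0.06470348,  1.46082155,  0.02156291,
        1.34987071, -0.08847994]), 'joint_vel': array([ 0.00023564, -0.00193899,  0.00022306, -0.00318525, -0.00183675,
        0.00092679, -0.00015296]), 'joint_torque': array([ 2.10465158e-03, -6.24544859e+01,  2.48857430e-02, -3.90714705e+01,
       -6.15402753e-02,  3.65706068e-02,  6.07651896e-05]), 'ee_pos': array([ 0.2344886 , -0.57899686,  0.22184804]), 'eef_rot': array([ 9.81546585e-01,  1.91222199e-01, -1.23990000e-04, -5.96843213e-04]), 'ft_force': array([-0.06367475,  0.31185355, -0.85429711]), 'torque': array([ 0.05708335, -0.03271876,  0.02633326]), 'grip_force': 0.0, 'width': 0.08709527766100127}
```

View pics/side0.png

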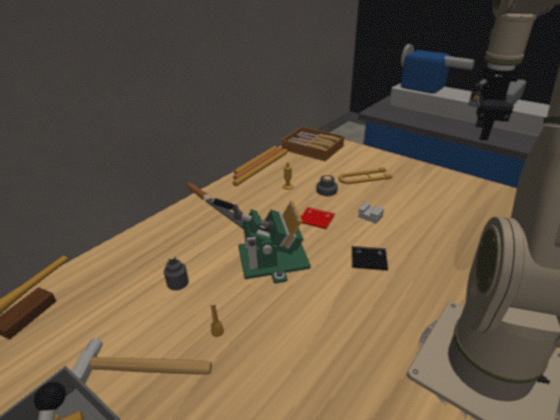

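View pics/top0.png

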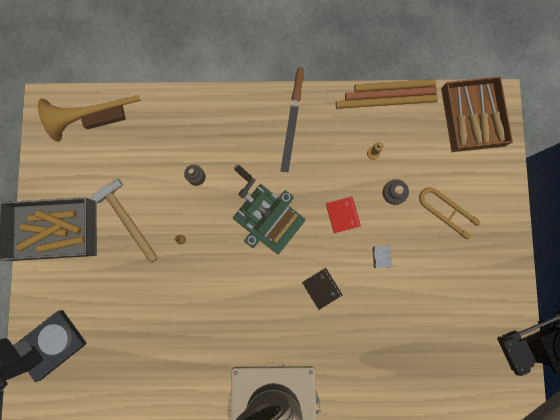

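The top view shows the vise near (268,218), the brass blank at (285,225) and the crank handle at (243,175). In the side view the blank is at (292,225).
Candidates for the blank (top pixels):
- brass plate in the vise jaws (285,225): this is the one, being brass and in the vise.
- red plate (343,214): not meant.
- black plate (322,289): not meant.

Next, one close crop of both views.

Run:
```python
import cv2,numpy as np
a=cv2.imread("pics/side0.png")[170:290,180:320]; b=cv2.imread("pics/top0.png")[155:260,220:315]
a=cv2.resize(a,None,fx=3,fy=3,interpolation=cv2.INTER_CUBIC);b=cv2.resize(b,None,fx=4,fy=4,interpolation=cv2.INTER_CUBIC)
h=max(a.shape[0],b.shape[0])
p=lambda i:cv2.copyMakeBorder(i,0,h-i.shape[0],0,0,cv2.BORDER_CONSTANT)
o=np.hstack([p(a),p(b)]);o=cv2.convertScaleAbs(o,alpha=1.6);print(o.shape);cv2.imwrite("pics/crop0.png",o)
```

```text
(420, 800, 3)
```

View pics/crop0.png

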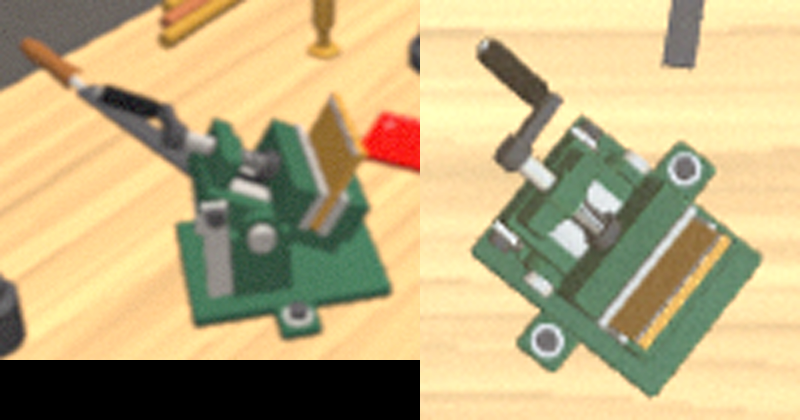

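The crop confirms the choice. The brass blank stands in the vise with its bare face towards the crank and a bright strip on its top edge. In the crop that edge runs (728,235)-(640,348) in the top view and (333,95)-(362,152) in the side view. The black sleeve runs (480,45)-(545,95) in the top view and (105,93)-(160,112) in the side view.

```bash
cat > h.py <<'E'
import numpy as np,cv2
from bench import *
C={n:get_calibration(n) for n in("side","top")}
def P(n):
    c=C[n];K=np.array([[c['fx'],0,c['cx']],[0,c['fy'],c['cy']],[0,0,1]]);return K@np.c_[np.array(c['R']),np.array(c['t'])]
def tri(ps,pt):
    X=cv2.triangulatePoints(P("side"),P("top"),np.float64(ps).reshape(2,1),np.float64(pt).reshape(2,1));return (X[:3]/X[3]).ravel()
def proj(n,X):
    q=P(n)@np.r_[X,1];return q[:2]/q[2]
def plane(n,p,z):
    c=C[n];R=np.array(c['R']);o=-R.T@np.array(c['t']);d=R.T@np.array([(p[0]-c['cx'])/c['fx'],(p[1]-c['cy'])/c['fy'],1]);return o+d*(z-o[2])/d[2]
E
python3 - <<'E'
from h import *
for n,(x0,y0,x1,y1) in {"side":(180,170,320,290),"top":(220,155,315,260)}.items():
    im=cv2.imread(f"pics/{n}0.png");hsv=cv2.cvtColor(im,cv2.COLOR_BGR2HSV)
    roi=np.zeros(im.shape[:2],np.uint8);roi[y0:y1,x0:x1]=255
    H,S,V=[hsv[...,i].astype(int) for i in range(3)]
    pts={"side":[(292,210),(285,225),(298,215),(215,203),(188+15,190),(265,248),(250,250),(279,273)],"top":[(280,226),(287,227),(290,229),(243,175),(285.9,197),(286,240),(252,240)]}[n]
    for p in pts: print(n,p,hsv[int(p[1]),int(p[0])])
    for nm,m in {"brass":(H>10)&(H<25)&(S>120),"edge":(H>10)&(H<25)&(S>120)&(V>150),"dark":(V<50),"grey":(S<45)&(V>110)}.items():
        k,l,st,ce=cv2.connectedComponentsWithStats(((m&(roi>0))*255).astype(np.uint8))
        for i in range(1,k):
            if st[i,4]>12:
                r=cv2.minAreaRect(np.argwhere(l==i)[:,::-1].astype(np.float32))
                print(n,nm,st[i].tolist(),ce[i].round(1).tolist(),cv2.boxPoints(r).round(1).tolist())
E
```

```text
side (292, 210) [16 87 88]
side (285, 225) [ 19  41 118]
side (298, 215) [ 18 154 149]
side (215, 203) [171  99  18]
side (203, 190) [ 16 120 162]
side (265, 248) [ 13  22 103]
side (250, 250) [17 25 92]
side (279, 273) [165   8  68]
side brass [232, 170, 30, 17, 252] [242.5, 175.9] [[232.0, 170.0], [261.0, 170.0], [261.0, 186.0], [232.0, 186.0]]
side brass [282, 170, 12, 20, 164] [287.5, 179.9] [[282.0, 170.0], [293.0, 170.0], [293.0, 189.0], [282.0, 189.0]]
side brass [187, 183, 21, 16, 134] [196.5, 190.1] [[184.60000610351562, 188.5], [188.89999389648438, 181.5], [207.60000610351562, 193.0], [203.3000030517578, 200.0]]
side brass [283, 200, 32, 47, 396] [292.5, 219.3] [[274.0, 243.1999969482422], [286.5, 198.5], [314.20001220703125, 206.1999969482422], [301.79998779296875, 250.89999389648438]]
side edge [291, 200, 9, 15, 34] [295.3, 207.1] [[291.0, 200.0], [292.79998779296875, 199.1999969482422], [299.5, 213.8000030517578], [297.6000061035156, 214.60000610351562]]
side edge [301, 206, 14, 9, 17] [306.6, 208.6] [[299.0, 210.3000030517578], [312.0, 203.3000030517578], [314.0, 207.0]
[... 2558 characters left out ...]
2], [253.8000030517578, 198.60000610351562], [251.3000030517578, 202.0]]
top grey [262, 200, 8, 8, 41] [265.1, 204.1] [[260.0, 203.0], [263.5, 199.5], [269.5, 205.5], [266.0, 209.0]]
top grey [265, 207, 24, 30, 73] [276.6, 221.1] [[263.8999938964844, 235.10000610351562], [287.0, 206.1999969482422], [288.70001220703125, 207.60000610351562], [265.6000061035156, 236.5]]
top grey [252, 210, 10, 9, 51] [256.9, 214.0] [[252.0, 213.0], [256.0, 209.0], [262.5, 215.5], [258.5, 219.5]]
top grey [247, 223, 6, 6, 20] [249.5, 225.5] [[246.5, 224.5], [248.5, 222.5], [252.5, 226.5], [250.5, 228.5]]
top grey [248, 236, 8, 8, 27] [251.5, 239.7] [[248.0, 236.0], [255.0, 236.0], [255.0, 243.0], [248.0, 243.0]]
```

Run:
```python
from h import *
b1=plane("top",(286,196.8),.015);b2=plane("top",(251.5,239.7),.015);d=b2-b1
print("bolts",b1,b2,np.hypot(*d[:2]),"mid",(b1+b2)/2,"head",np.degrees(np.arctan2(-d[0]*-1,-d[1]*-1)) , "hy ang",np.degrees(np.arctan2(d[1],d[0])))
ca=tri((292.2,200),(296.3,214.3));cb=tri((300.7,221),(275,241));e=cb-ca
print("edge",ca,cb,np.linalg.norm(e),"mid",(ca+cb)/2,np.degrees(np.arctan2(e[1],e[0])))
for n,p in(("far",(296.3,214.3)),("near",(275,241))):
    X=plane("top",p,.141);print(n,X,proj("side",X))
# moving jaw bright strip in top
a=plane("top",(264.8,235.8),.1096);b=plane("top",(287.9,206.9),.1096);print("jaw",a,b,np.hypot(*(a-b)[:2]),(a+b)/2,np.degrees(np.arctan2(*(a-b)[[1,0]])))
# sleeve: centre axis pixel in both
s=cv2.imread("pics/side0.png");t=cv2.imread("pics/top0.png")
for im,(x0,y0,x1,y1),th in((s,(205,190,250,225),50),(t,(230,160,262,200),75)):
    v=im[y0:y1,x0:x1].max(2);print(x0,y0);print("\n".join(" ".join("%3d"%q for q in r) for r in v[::1,::1])) if im is t else None
```

```text
bolts [ 0.58908137 -0.03982492  0.015     ] [0.46599668 0.05974987 0.015     ] 0.1583192364031246 mid [0.52753902 0.00996247 0.015     ] head -51.02734532123332 hy ang 141.02734532123333
edge [ 0.5219438  -0.06410154  0.14545431] [ 0.45411567 -0.00881737  0.14188656] 0.0875769515483631 mid [ 0.48802973 -0.03645946  0.14367044] 140.81781328221274
far [ 0.52261884 -0.06417858  0.141     ] [291.9296249  201.36751258]
near [ 0.45419585 -0.00878863  0.141     ] [300.64368303 221.29713913]
jaw [0.46999603 0.0184028  0.1096    ] [ 0.54643508 -0.04328131  0.1096    ] 0.09822350589982594 [ 0.50821556 -0.01243925  0.1096    ] 141.09746927631983
205 190
230 160
181 181 182 182 182 181 181 180 182 182 182 182 179 184 182 179 180 181 180 180 180 179 181 178 181 180 180 180 181 178 182 178
176 171 173 173 175 175 177 178 175 175 177 174 177 175 177 178 177 175 176 175 177 176 178 177 173 177 173 175 173 177 173 176
152 154 156 155 154 157 167 166 168 166 166 165 168 167 167 167 165 169 169 166 165 167 170 166 168 169 167 164 164 166 168 167
151 153 150 153 152 153 158 158 158 156 157 157 157 157 1
[... 3978 characters left out ...]
 121 143 126 151  94  63  60  57  74  56  55  57  54  76  85
156 154 157 158 159 155 156 151 144  68  59  68  69  70  71  74 105 145 142 136 113  57  56  55  71  59  58  57  60  69  84  83
157 155 157 155 154 153 155 153 154 139  89  62  68  69  73 103 138 148 147 145 133  64  56  74  62  56  59  55  65  86  81  83
154 152 153 151 156 152 153 151 150 152 143  87  61  68  89 116 138 144 144 146 146 128  75  57  62  58  71  58  83  85  85  84
152 156 156 150 154 150 154 151 154 153 153 140 137 140 141 111 118 137 141 143 146 149 134  77  54  59  81  84  88  83  83  86
154 154 155 156 152 154 152 156 151 153 154 150 151 153 152 144 110 109 134 143 140 151 144 119  61  64  87  83  87  84  85  87
```

Run:
```python
from h import *
v=cv2.imread("pics/side0.png").max(2)[192:225,206:246]
print("\n".join("%3d:"%(192+i)+" ".join("%3d"%q for q in r) for i,r in enumerate(v)))
O=np.array([.5115,-.0078,.07]);a=np.radians(51);h=np.array([np.cos(a),np.sin(a),0]);u=np.array([0,0,1.]);R=np.c_[.866*h+.5*u,np.cross(u,h),-.5*h+.866*u]
for z in(.11,.12,.13,.14,.15,.16,.17):
    X=plane("top",(243,173.5),z);print(z,X,proj("side",X).round(1),(R.T@(X-O)*1e3).round(1))
for x in (130,140,150):
  for f in(-2.4,-2,-1.5):
    g=[O+R@np.array([x+d,40*np.sin(f),18+40*np.cos(f)])*1e-3 for d in(-26,26)];print(x,f,[proj(n,k).round(1).tolist() for n in("top","side") for k in g])
```

```text
192:145 158 162 163 165 166 166 167 167 166 167 166 167 169 167 168 167 171 167 171 171 170 168 170 166 165 169 167 170 171 172 169 169 165 161 162 160 160 162 162
193:136 148 159 166 164 170 166 162 165 166 167 166 170 165 167 167 171 170 172 170 168 169 169 167 169 170 172 171 171 171 170 167 165 163 161 160 160 162 160 167
194:142 154 160 167 165 166 166 167 166 168 168 167 171 166 168 170 170 169 168 169 167 170 168 169 169 169 171 174 172 166 163 165 161 158 161 162 163 165 167 167
195:155 161 165 166 169 166 169 169 170 170 170 169 166 170 170 169 169 167 165 170 169 169 168 171 170 171 172 168 166 163 163 164 163 160 162 163 166 168 169 171
196:157 164 163 167 166 165 170 173 168 171 166 171 169 171 171 168 170 168 168 168 168 170 171 172 169 169 166 164 160 162 160 161 163 164 163 165 170 169 170 168
197:144 153 155 156 155 151 158 158 156 152 152 155 160 165 169 170 168 169 168 170 172 169 172 169 169 165 162 161 164 158 160 163 165 167 167 170 171 167 165 164
198:126 133 129 124 114 115 123 131 117 102 102 114 128 145 151 159 166 167 173 170 176 172 170 167 164 162 160 160 
[... 4789 characters left out ...]
     ] [224.  201.7] [164.9 -38.3  20.3]
130 -2.4 [[252.9, 189.8], [238.9, 177.5], [241.6, 221.7], [222.4, 215.6]]
130 -2 [[256.7, 187.9], [242.7, 175.4], [243.4, 215.6], [224.2, 209.4]]
130 -1.5 [[260.2, 187.9], [245.9, 175.3], [246.6, 208.7], [227.4, 202.3]]
140 -2.4 [[250.2, 187.5], [236.1, 175.1], [238.0, 220.5], [218.6, 214.4]]
140 -2 [[254.1, 185.5], [239.9, 172.9], [239.7, 214.4], [220.4, 208.1]]
140 -1.5 [[257.5, 185.5], [243.2, 172.8], [243.0, 207.5], [223.6, 201.0]]
150 -2.4 [[247.6, 185.2], [233.4, 172.6], [234.3, 219.4], [214.7, 213.2]]
150 -2 [[251.4, 183.1], [237.1, 170.4], [236.1, 213.2], [216.6, 206.9]]
150 -1.5 [[254.8, 183.1], [240.3, 170.3], [239.3, 206.2], [219.8, 199.7]]
```

Two-view results:
- **Head:** origin about (0.5115, -0.0078, 0.070), heading 51°. Three lines agree to 0.3°.
- **Blank:** top edge middle (0.488, -0.036, 0.143), y offset about +0.6 mm.
- **Grip:** (0.6265, 0.072, 0.162), which is head (162, -39.5, 12.5), φ about -1.71.

The tool stays vertical, so the blank will swing upright in the fingers and I'll tilt it back using the slot.

```bash
cat >> h.py <<'E'
from scipy.spatial.transform import Rotation as Rn
O=np.array([.5115,-.0078,.07]);_a=np.radians(51);hd=np.array([np.cos(_a),np.sin(_a),0]);up=np.array([0,0,1.]);hy=np.cross(up,hd)
HR=np.c_[.866*hd+.5*up,hy,-.5*hd+.866*up]
def hu(h,y,u): return O+(h*hd+y*hy+u*up)*1e-3      # horizontal-heading, jaw, up (mm)
def head(x,y,z): return O+HR@np.array([x,y,z])*1e-3
def st():
    s=read_state();M=Rn.from_quat(s['eef_rot']).as_matrix();return s,M,np.degrees(np.arctan2(M[1,1],M[0,1]))
def rel(X,yaw=None):
    s,M,w=st();dp=M.T@(np.array(X)-s['ee_pos'])/.25
    sp=0 if yaw is None else -((yaw-w+180)%360-180)/180
    return dp.round(3).tolist(),round(sp,3)
def info():
    s,M,w=st();d=s['ee_pos']-O
    print("t",round(s['time'],2),"pos",s['ee_pos'].round(4),"hyu",(np.array([d@hd,d@hy,d[2]])*1e3).round(1),"yaw",round(w,1),"w",round(s['width']*1e3,1),"grip",round(s['grip_force'],1),"F",s['ft_force'].round(1),"tilt",M[2,2].round(4),"q",s['joint_positions'].round(2))
E
python3 - <<'E'
from h import *
info();T=hu(-29.8,.6,150);print(T,rel(T,-129))
E
```

```text
t 0.1 pos [ 0.2345 -0.579   0.2218] hyu [-618.2 -144.2  151.8] yaw -68.0 w 87.1 grip 0.0 F [-0.1  0.3 -0.9] tilt -1.0 q [ 1.16  0.33 -0.06  1.46  0.02  1.35 -0.09]
[ 0.49227996 -0.03058136  0.22      ] ([1.779, -1.646, 0.009], np.float64(0.339))
```

{"method": "carry_out", "body": {
  "deltas": [
    {"hand":34,"dp":[0.9,-0.83,-0.1],"spin":0.17},
    {"hand":34,"dp":[0.9,-0.83,-0.1],"spin":0.17},
    {"hand":34,"dp":[0.9,-0.83,-0.1],"spin":0.17},
    {"hand":34,"dp":[0.9,-0.83,-0.1],"spin":0.17},
    {"hand":34,"dp":[0.9,-0.83,-0.1],"spin":0.17},
    {"hand":34,"dp":[0.9,-0.83,-0.1],"spin":0.17},
    {"hand":34,"dp":[0.9,-0.83,-0.1],"spin":0.17},
    {"hand":34,"dp":[0.9,-0.83,-0.1],"spin":0.17}
  ]
}}

```text
time: 0.9
ee_pos: [0.3661, -0.3011, 0.2478]
eef_rot: [0.997, -0.073, 0.0, 0.0]
ft_force: [-1.0, -0.0, 1.3]
width: 0.0361
grip_force: 0.0
```

Run:
```python
from h import *
info();T=hu(-29.8,.6,120);print(T,rel(T,-129))
```

```text
t 0.9 pos [ 0.3661 -0.3011  0.2478] hyu [-319.5  -71.6  177.8] yaw -98.3 w 36.1 grip 0.0 F [-1.  -0.   1.3] tilt -1.0 q [ 0.83 -0.   -0.24  1.79 -0.    1.35 -1.12]
[ 0.49227996 -0.03058136  0.19      ] ([0.342, -1.144, 0.231], np.float64(0.17))
```

{"method": "carry_out", "body": {
  "deltas": [
    {"hand":34,"dp":[0.32,-1,0.23],"spin":0.17},
    {"hand":34,"dp":[0.32,-1,0.23],"spin":0.17},
    {"hand":34,"dp":[0.32,-1,0.23],"spin":0.17},
    {"hand":34,"dp":[0.32,-1,0.23],"spin":0.17},
    {"hand":34,"dp":[0.32,-1,0.23],"spin":0.17},
    {"hand":34,"dp":[0.32,-1,0.23],"spin":0.17},
    {"hand":34,"dp":[0.32,-1,0.23],"spin":0.17},
    {"hand":34,"dp":[0.32,-1,0.23],"spin":0.17},
    {"hand":34,"dp":[0.32,-1,0.23],"spin":0.17}
  ]
}}

```text
time: 1.8
ee_pos: [0.4813, -0.0696, 0.1898]
eef_rot: [0.942, -0.337, -0.0, 0.0]
ft_force: [-0.8, -1.4, -0.2]
width: 0.034
grip_force: 0.0
```

Run:
```python
from h import *
info();T=hu(-29.8,.6,100);print(T,rel(T,-129));T=hu(-29.8,.6,50);print(T,rel(T,-129))
```

```text
t 1.8 pos [ 0.4813 -0.0696  0.1898] hyu [-67.  -15.4 119.8] yaw -129.3 w 34.0 grip 0.0 F [-0.8 -1.4 -0.2] tilt -1.0 q [ 0.55  0.08 -0.52  1.84  0.04  1.23 -2.24]
[ 0.49227996 -0.03058136  0.17      ] ([-0.065, -0.149, 0.079], np.float64(-0.002))
[ 0.49227996 -0.03058136  0.12      ] ([-0.065, -0.149, 0.279], np.float64(-0.002))
```

{"method": "carry_out", "body": {
  "deltas": [
    {"hand":34,"dp":[-0.065,-0.149,0],"spin":0},
    {"hand":34,"dp":[-0.065,-0.149,0],"spin":0},
    {"hand":34,"dp":[-0.065,-0.149,0.05],"spin":0},
    {"hand":34,"dp":[-0.065,-0.149,0.1],"spin":0},
    {"hand":34,"dp":[-0.065,-0.149,0.15],"spin":0},
    {"hand":34,"dp":[-0.065,-0.149,0.17],"spin":0},
    {"hand":34,"dp":[-0.065,-0.149,0.17],"spin":0}
  ]
}}

```text
time: 2.5
ee_pos: [0.4918, -0.0285, 0.1464]
eef_rot: [0.942, -0.335, -0.001, 0.0]
ft_force: [1.0, 0.7, 0.5]
width: 0.0341
grip_force: 0.0
```

Run:
```python
from h import *
info();T=hu(-29.8,.6,50);print(T,rel(T,-129))
o=[cv2.resize(camera(n)[y0:y1,x0:x1,::-1],None,fx=f,fy=f,interpolation=cv2.INTER_CUBIC) for n,(x0,y0,x1,y1),f in(("side",(220,150,340,290),3),("top",(230,160,330,265),4))]
cv2.imwrite("pics/c1.png",cv2.convertScaleAbs(np.hstack([o[0],o[1]]),alpha=1.6))
```

```text
t 2.5 pos [ 0.4918 -0.0285  0.1464] hyu [-28.5   2.3  76.4] yaw -129.2 w 34.1 grip 0.0 F [1.  0.7 0.5] tilt -1.0 q [ 0.49  0.14 -0.56  1.87  0.08  1.15 -2.35]
[ 0.49227996 -0.03058136  0.12      ] ([0.007, 0.005, 0.105], np.float64(-0.001))
```

View pics/c1.png

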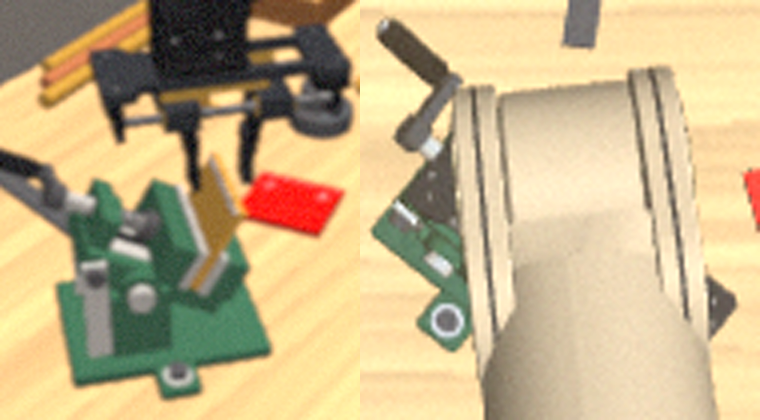

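The side crop shows the fingertips at (195,190) and (245,182), straddling the plate's top edge at (213,160)-(240,215). The base bolts and the crank haven't moved. I'll go down and close gently.

{"method": "carry_out", "body": {
  "deltas": [
    {"hand":34,"dp":[0.007,0.005,0.05],"spin":0},
    {"hand":34,"dp":[0.007,0.005,0.08],"spin":0},
    {"hand":34,"dp":[0.007,0.005,0.104],"spin":0},
    {"hand":34,"dp":[0.007,0.005,0.104],"spin":0},
    {"hand":5,"dp":[0.007,0.005,0.104],"spin":0},
    {"hand":5,"dp":[0.007,0.005,0.104],"spin":0},
    {"hand":5,"dp":[0.007,0.005,0.104],"spin":0},
    {"hand":5,"dp":[0.007,0.005,0.104],"spin":0},
    {"hand":5,"dp":[0.007,0.005,0.104],"spin":0}
  ],
  "force": 12
}}

```text
time: 3.5
ee_pos: [0.4933, -0.0302, 0.122]
eef_rot: [0.942, -0.335, 0.0, 0.0]
ft_force: [-2.2, -1.6, 6.1]
width: 0.018
grip_force: 11.1
```

Run:
```python
from h import *
info()
for z in(10,25,45,60,110): print(z,rel(hu(-29.8-z*.5,.6,50+z*.866),-129))
```

```text
t 3.5 pos [ 0.4933 -0.0302  0.122 ] hyu [-28.9  -0.   52. ] yaw -129.2 w 18.0 grip 11.1 F [-2.2 -1.6  6.1] tilt -1.0 q [ 0.48  0.17 -0.55  1.9   0.1   1.1  -2.37]
10 ([-0.002, 0.024, -0.027], np.float64(-0.001))
25 ([-0.002, 0.054, -0.078], np.float64(-0.001))
45 ([-0.002, 0.094, -0.148], np.float64(-0.001))
60 ([-0.002, 0.124, -0.2], np.float64(-0.001))
110 ([-0.002, 0.224, -0.373], np.float64(-0.001))
```

{"method": "carry_out", "body": {
  "deltas": [
    {"hand":5,"dp":[0,0.01,-0.018],"spin":0},
    {"hand":5,"dp":[0,0.02,-0.035],"spin":0},
    {"hand":5,"dp":[0,0.035,-0.06],"spin":0},
    {"hand":5,"dp":[0,0.05,-0.087],"spin":0},
    {"hand":5,"dp":[0,0.065,-0.113],"spin":0},
    {"hand":5,"dp":[0,0.08,-0.14],"spin":0},
    {"hand":5,"dp":[0,0.095,-0.165],"spin":0},
    {"hand":5,"dp":[0,0.11,-0.19],"spin":0},
    {"hand":5,"dp":[0,0.11,-0.25],"spin":0},
    {"hand":5,"dp":[0,0.11,-0.35],"spin":0},
    {"hand":5,"dp":[0,0.11,-0.45],"spin":0},
    {"hand":5,"dp":[0,0.11,-0.5],"spin":0},
    {"hand":5,"dp":[0,0.11,-0.5],"spin":0}
  ],
  "force": 16
}}

```text
time: 4.8
ee_pos: [0.4762, -0.0517, 0.2477]
eef_rot: [0.942, -0.335, 0.001, -0.0]
ft_force: [-0.8, -0.8, -4.8]
width: 0.0078
grip_force: 15.9
```

Run:
```python
from h import *
info()
im=camera("side");cv2.imwrite("pics/c2.png",cv2.convertScaleAbs(cv2.resize(im[100:290,190:350,::-1],None,fx=3,fy=3,interpolation=cv2.INTER_CUBIC),alpha=1.6))
```

```text
t 4.8 pos [ 0.4762 -0.0517  0.2477] hyu [-56.4  -0.2 177.7] yaw -129.2 w 7.8 grip 15.9 F [-0.8 -0.8 -4.8] tilt -1.0 q [ 0.54  0.02 -0.53  1.77  0.01  1.35 -2.25]
```

View pics/c2.png

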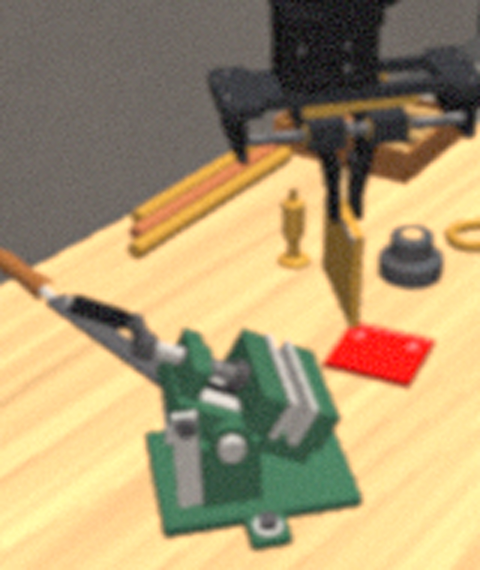

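The side crop shows the plate hanging upright at (340,265), clear of the vise, with width 7.8 mm. Now the half turn.

{"method": "carry_out", "body": {
  "deltas": [
    {"hand":5,"dp":[0,0,0],"spin":-0.5},
    {"hand":5,"dp":[0,0,0],"spin":-0.5},
    {"hand":5,"dp":[0,0,0],"spin":-0.5},
    {"hand":5,"dp":[0,0,0],"spin":-0.5},
    {"hand":5,"dp":[0,0,0],"spin":-0.5},
    {"hand":5,"dp":[0,0,0],"spin":-0.5},
    {"hand":5,"dp":[0,0,0],"spin":-0.5},
    {"hand":5,"dp":[0,0,0],"spin":-0.5},
    {"hand":5,"dp":[0,0,0],"spin":-0.5},
    {"hand":5,"dp":[0,0,0],"spin":-0.5},
    {"hand":5,"dp":[0,0,0],"spin":-0.5},
    {"hand":5,"dp":[0,0,0],"spin":-0.5}
  ],
  "force": 25
}}

```text
time: 6.05
ee_pos: [0.4749, -0.0515, 0.2449]
eef_rot: [0.903, 0.43, -0.001, -0.001]
ft_force: [0.1, 0.1, -4.2]
width: 0.0077
grip_force: 24.9
```

{"method": "carry_out", "body": {
  "deltas": [
    {"hand":5,"dp":[0,0,0],"spin":-0.5},
    {"hand":5,"dp":[0,0,0],"spin":-0.5},
    {"hand":5,"dp":[0,0,0],"spin":-0.5},
    {"hand":5,"dp":[0,0,0],"spin":-0.5},
    {"hand":5,"dp":[0,0,0],"spin":-0.5},
    {"hand":5,"dp":[0,0,0],"spin":-0.5},
    {"hand":5,"dp":[0,0,0],"spin":-0.5},
    {"hand":5,"dp":[0,0,0],"spin":-0.5},
    {"hand":5,"dp":[0,0,0],"spin":-0.5},
    {"hand":5,"dp":[0,0,0],"spin":-0.5},
    {"hand":5,"dp":[0,0,0],"spin":-0.5},
    {"hand":5,"dp":[0,0,0],"spin":-0.5},
    {"hand":5,"dp":[0,0,0],"spin":-0.5}
  ]
}}

```text
time: 7.35
ee_pos: [0.4753, -0.0515, 0.2459]
eef_rot: [0.337, 0.942, -0.0, -0.001]
ft_force: [0.3, -0.1, -4.7]
width: 0.0075
grip_force: 24.9
```

Run:
```python
from h import *
info()
s,M,w=st();E=s['ee_pos']
im=camera("side");im2=im[:,:,::-1].copy()
# predicted corner pixels for near(+y)/far end versus u relative to tip
for y in(45,-45):
    for du in(25,20,15,-50,-55,-60,-65): print(y,du,proj("side",E+(y*hy+du*up)*1e-3).round(1))
cv2.imwrite("pics/c3.png",cv2.convertScaleAbs(cv2.resize(im2[140:240,260:340],None,fx=6,fy=6,interpolation=cv2.INTER_CUBIC),alpha=1.6))
```

```text
t 7.35 pos [ 0.4753 -0.0515  0.2459] hyu [-56.7   0.6 175.9] yaw 50.6 w 7.5 grip 24.9 F [ 0.3 -0.1 -4.7] tilt -1.0 q [ 0.58  0.03 -0.57  1.77  0.01  1.35  0.89]
45 25 [310.4 172. ]
45 20 [310.4 174. ]
45 15 [310.3 176. ]
45 -50 [309.6 201. ]
45 -55 [309.5 202.9]
45 -60 [309.5 204.7]
45 -65 [309.4 206.5]
-45 25 [300.  153.9]
-45 20 [300.  155.9]
-45 15 [300.  157.8]
-45 -50 [299.7 181.6]
-45 -55 [299.7 183.3]
-45 -60 [299.7 185.1]
-45 -65 [299.7 186.8]
```

View pics/c3.png

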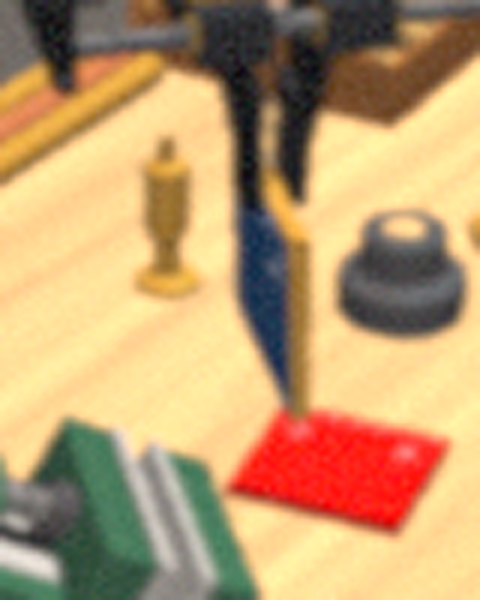

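The crop shows the blue face towards the crank at (265,290). The near brass edge runs from (305,235) to (297,415), so the bottom is about 74 mm below the fingertips and only about 7 mm of plate is gripped. A loose tip grip lets the plate pivot in the slot. I'll lead it along an arc from upright to 30°.

Run:
```python
from h import *
print(rel(hu(-13.5,.6,150),51),rel(hu(-13.5,.6,118),51))
```

```text
([0.001, 0.172, 0.104], np.float64(-0.002)) ([0.001, 0.173, 0.232], np.float64(-0.002))
```

{"method": "carry_out", "body": {
  "deltas": [
    {"hand":5,"dp":[0,0.1,0],"spin":0},
    {"hand":5,"dp":[0,0.172,0.03],"spin":0},
    {"hand":5,"dp":[0,0.172,0.1],"spin":-0.002},
    {"hand":5,"dp":[0,0.172,0.15],"spin":-0.002},
    {"hand":5,"dp":[0,0.172,0.2],"spin":-0.002},
    {"hand":5,"dp":[0,0.172,0.23],"spin":-0.002},
    {"hand":5,"dp":[0,0.172,0.23],"spin":-0.002},
    {"hand":5,"dp":[0,0.172,0.23],"spin":-0.002}
  ],
  "force": 12
}}

```text
time: 8.2
ee_pos: [0.503, -0.0183, 0.1894]
eef_rot: [0.332, 0.943, -0.0, 0.0]
ft_force: [-0.5, -0.0, -5.2]
width: 0.0079
grip_force: 11.9
```

Run:
```python
from h import *
info()
for h,u in((-13.5,110),(-13.5,107),(-16.2,100.8),(-25.5,93.3),(-30.4,81.6),(-33.9,67.6)):print(h,u,rel(hu(h,.6,u),51))
im=camera("side");cv2.imwrite("pics/c4.png",cv2.convertScaleAbs(cv2.resize(im[150:260,230:330,::-1],None,fx=5,fy=5,interpolation=cv2.INTER_CUBIC),alpha=1.6))
```

```text
t 8.2 pos [ 0.503  -0.0183  0.1894] hyu [-13.5   0.  119.4] yaw 51.2 w 7.9 grip 11.9 F [-0.5 -0.  -5.2] tilt -1.0 q [ 0.52  0.13 -0.61  1.8   0.08  1.24  0.78]
-13.5 110 ([0.002, 0.0, 0.038], np.float64(0.001))
-13.5 107 ([0.002, 0.0, 0.05], np.float64(0.001))
-16.2 100.8 ([0.002, -0.011, 0.075], np.float64(0.001))
-25.5 93.3 ([0.003, -0.048, 0.105], np.float64(0.001))
-30.4 81.6 ([0.003, -0.068, 0.151], np.float64(0.001))
-33.9 67.6 ([0.003, -0.082, 0.207], np.float64(0.001))
```

View pics/c4.png

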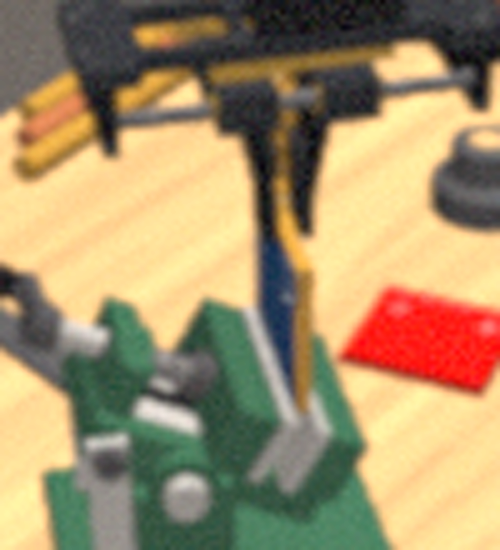

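The near lower corner is at (303,410), above the mouth between the moving jaw lip (296,420) and the fixed lip (314,405). The plate is upright and blue faces the crank. Lowering into the mouth now.

{"method": "carry_out", "body": {
  "deltas": [
    {"hand":5,"dp":[0.002,0,0.02],"spin":0},
    {"hand":5,"dp":[0.002,0,0.038],"spin":0},
    {"hand":5,"dp":[0.002,0,0.046],"spin":0},
    {"hand":5,"dp":[0.002,0,0.052],"spin":0},
    {"hand":5,"dp":[0.002,0,0.052],"spin":0}
  ],
  "force": 12
}}

```text
time: 8.75
ee_pos: [0.5049, -0.0176, 0.179]
eef_rot: [0.332, 0.943, 0.001, 0.003]
ft_force: [-0.8, 0.5, 14.8]
width: 0.0076
grip_force: 12.0
```

Run:
```python
from h import *
info()
for h,u in((-16.2,100.8),(-25.5,93.3),(-30.4,81.6),(-33.9,67.6)):print(h,u,rel(hu(h,.6,u),51))
```

```text
t 8.75 pos [ 0.5049 -0.0176  0.179 ] hyu [-11.8  -1.  109. ] yaw 51.2 w 7.6 grip 12.0 F [-0.8  0.5 14.8] tilt -1.0 q [ 0.52  0.14 -0.61  1.81  0.09  1.21  0.77]
-16.2 100.8 ([0.007, -0.018, 0.033], np.float64(0.001))
-25.5 93.3 ([0.007, -0.055, 0.063], np.float64(0.001))
-30.4 81.6 ([0.007, -0.075, 0.109], np.float64(0.001))
-33.9 67.6 ([0.008, -0.089, 0.165], np.float64(0.001))
```

{"method": "carry_out", "body": {
  "deltas": [
    {"hand":5,"dp":[0,-0.008,0],"spin":0},
    {"hand":5,"dp":[0,-0.016,0.0],"spin":0},
    {"hand":5,"dp":[0,-0.022,0.008],"spin":0},
    {"hand":5,"dp":[0,-0.028,0.016],"spin":0},
    {"hand":5,"dp":[0,-0.034,0.024],"spin":0},
    {"hand":5,"dp":[0,-0.034,0.024],"spin":0}
  ],
  "force": 8
}}

```text
time: 9.35
ee_pos: [0.4991, -0.0248, 0.1724]
eef_rot: [0.332, 0.943, 0.0, 0.003]
ft_force: [-1.5, -0.5, 10.3]
width: 0.0098
grip_force: 8.3
```

Run:
```python
from h import *
info()
im=camera("side");cv2.imwrite("pics/c5.png",cv2.convertScaleAbs(cv2.resize(im[150:260,230:330,::-1],None,fx=5,fy=5,interpolation=cv2.INTER_CUBIC),alpha=1.6))
```

```text
t 9.35 pos [ 0.4991 -0.0248  0.1724] hyu [-21.   -1.1 102.4] yaw 51.2 w 9.8 grip 8.3 F [-1.5 -0.5 10.3] tilt -1.0 q [ 0.53  0.13 -0.61  1.83  0.08  1.2   0.79]
```

View pics/c5.png

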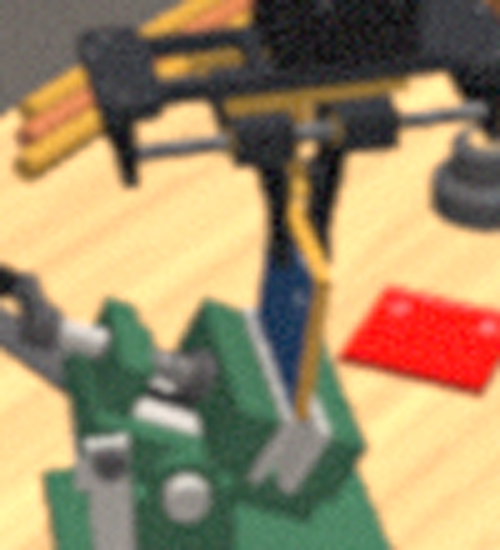

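The plate is tilting as planned. Its lower corner is in the slot at (303,415) and the top edge leans back at (322,275). Continuing.

{"method": "carry_out", "body": {
  "deltas": [
    {"hand":5,"dp":[0,-0.008,0.003],"spin":0},
    {"hand":5,"dp":[0,-0.014,0.01],"spin":0},
    {"hand":5,"dp":[0,-0.02,0.018],"spin":0},
    {"hand":5,"dp":[0,-0.025,0.028],"spin":0},
    {"hand":5,"dp":[0,-0.029,0.04],"spin":0},
    {"hand":5,"dp":[0,-0.032,0.052],"spin":0},
    {"hand":5,"dp":[0,-0.032,0.052],"spin":0}
  ],
  "force": 8
}}

```text
time: 10.1
ee_pos: [0.4942, -0.0313, 0.1593]
eef_rot: [0.333, 0.943, 0.0, 0.003]
ft_force: [0.4, -1.2, 9.6]
width: 0.0148
grip_force: 8.5
```

Run:
```python
from h import *
info()
```

```text
t 10.1 pos [ 0.4942 -0.0313  0.1593] hyu [-29.1  -1.3  89.3] yaw 51.2 w 14.8 grip 8.5 F [ 0.4 -1.2  9.6] tilt -1.0 q [ 0.54  0.14 -0.6   1.86  0.09  1.17  0.8 ]
```

{"method": "carry_out", "body": {
  "deltas": [
    {"hand":5,"dp":[0,-0.006,0.012],"spin":0},
    {"hand":5,"dp":[0,-0.01,0.024],"spin":0},
    {"hand":16,"dp":[0,-0.012,0.034],"spin":0},
    {"hand":18,"dp":[0,-0.014,0.044],"spin":0},
    {"hand":20,"dp":[0,-0.016,0.056],"spin":0},
    {"hand":22,"dp":[0,-0.018,0.068],"spin":0},
    {"hand":22,"dp":[0,-0.018,0.08],"spin":0},
    {"hand":22,"dp":[0,-0.018,0.08],"spin":0},
    {"hand":22,"dp":[0,-0.018,0.08],"spin":0}
  ],
  "force": 8
}}

```text
time: 11.0
ee_pos: [0.492, -0.035, 0.1399]
eef_rot: [0.333, 0.943, 0.0, 0.003]
ft_force: [-0.5, -2.3, 13.9]
width: 0.0255
grip_force: 9.1
```

Run:
```python
from h import *
info()
im=camera("side");cv2.imwrite("pics/c6.png",cv2.convertScaleAbs(cv2.resize(im[150:260,230:330,::-1],None,fx=5,fy=5,interpolation=cv2.INTER_CUBIC),alpha=1.6))
```

```text
t 11.0 pos [ 0.492  -0.035   0.1399] hyu [-33.5  -2.   69.9] yaw 51.1 w 25.5 grip 9.1 F [-0.5 -2.3 13.9] tilt -1.0 q [ 0.54  0.15 -0.6   1.89  0.1   1.13  0.8 ]
```

View pics/c6.png

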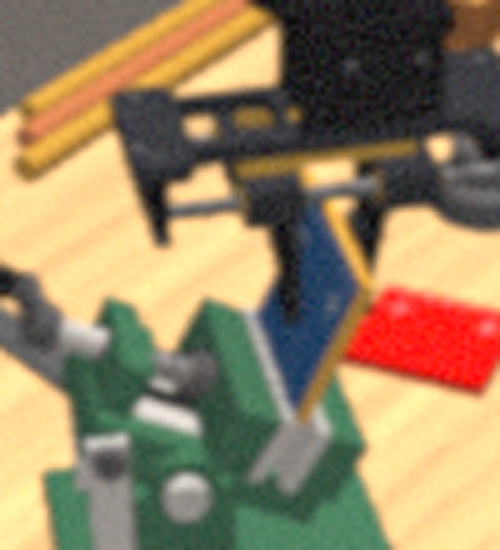

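The blue face is up and the plate is in the slot, but it rides about 25-30 mm high: top near corner at (370,290), against (353,355) when seated. The finger couple is jamming it. I'll estimate the pose before opening.

Run:
```python
from h import *
# near end, plate mid-thickness: bottom back corner at head(0,zb); print top & mid pixels in crop coords
for th in(15,20,25,30):
    d=np.radians(30-th)
    for zb in(5,12,20,28):
        b=np.array([4*np.cos(d),43,zb-4*np.sin(d)]);ax=np.array([np.sin(d),0,np.cos(d)])
        f=lambda L:((proj("side",head(*(b+L*ax)))-[230,150]+.5)*5).round(0)
        print(th,zb,"fit",round(8*np.cos(d)+(38-zb)*np.sin(d),1),f(80),f(30))
```

```text
15 5 fit 16.3 [319. 343.] [293. 429.]
15 12 fit 14.5 [326. 331.] [300. 417.]
15 20 fit 12.4 [335. 318.] [308. 405.]
15 28 fit 10.3 [343. 304.] [316. 392.]
20 5 fit 13.6 [333. 344.] [298. 429.]
20 12 fit 12.4 [341. 332.] [305. 417.]
20 20 fit 11.0 [349. 319.] [313. 405.]
20 28 fit 9.6 [358. 305.] [321. 392.]
25 5 fit 10.8 [347. 346.] [303. 429.]
25 12 fit 10.2 [354. 335.] [310. 418.]
25 20 fit 9.5 [363. 321.] [318. 405.]
25 28 fit 8.8 [371. 308.] [327. 392.]
30 5 fit 8.0 [360. 349.] [308. 430.]
30 12 fit 8.0 [367. 338.] [315. 419.]
30 20 fit 8.0 [376. 324.] [324. 406.]
30 28 fit 8.0 [384. 311.] [332. 393.]
```

```bash
cat >> h.py <<'E'
def onplane(n,p,y):   # ray with plane head-y = y mm -> head x,z mm
    c=C[n];R=np.array(c['R']);o=-R.T@np.array(c['t']);d=R.T@np.array([(p[0]-c['cx'])/c['fx'],(p[1]-c['cy'])/c['fy'],1])
    k=((O+y*1e-3*hy-o)@hy)/(d@hy);return (HR.T@(o+k*d-O)*1e3)[[0,2]].round(1)
def blue(n="side",roi=(150,260,260,330)):
    im=camera(n);r0,r1,c0,c1=roi;g=cv2.resize(im[r0:r1,c0:c1],None,fx=4,fy=4,interpolation=cv2.INTER_CUBIC)
    H=cv2.cvtColor(g,cv2.COLOR_RGB2HSV);m=cv2.inRange(H,(100,80,20),(130,255,255))
    k,l,s,_=cv2.connectedComponentsWithStats(m);i=1+s[1:,4].argmax();c=cv2.findContours((l==i).astype(np.uint8),0,1)[0][0]
    hull=cv2.convexHull(c);e=.02*cv2.arcLength(hull,True);q=cv2.approxPolyDP(hull,e,True)[:,0]
    return (q+.5)/4-.5+[c0,r0]
E
python3 - <<'E'
from h import *
info()
for p in blue(): print(p.round(1),"near",onplane("side",p,44),"far",onplane("side",p,-45))
E
```

```text
t 11.05 pos [ 0.492  -0.035   0.1399] hyu [-33.4  -1.9  69.9] yaw 51.2 w 26.1 grip 9.1 F [-0.5 -3.4 14.1] tilt -1.0 q [ 0.54  0.15 -0.6   1.89  0.1   1.13  0.8 ]
[292.6 190.9] near [ 63.7 145.3] far [ 17.  107.2]
[299.9 206.9] near [ 26.2 114.5] far [-25.1  72.5]
[288.4 229.9] near [19.4 47.7] far [-32.9  -2.7]
[281.9 212.6] near [58.3 85.5] far [11.  39.8]
```

The measured blue face line runs from (26,114) to about (18,35) in head x,z. The lower edge is therefore sitting on the moving jaw's lip (x over 13). I'll unload it and draw it back about 8 mm inside a loose finger cage so that it drops in.

{"method": "carry_out", "body": {
  "deltas": [
    {"hand":25,"dp":[0,0,-0.012],"spin":0},
    {"hand":25,"dp":[0,-0.004,-0.016],"spin":0},
    {"hand":25,"dp":[0,-0.01,-0.016],"spin":0},
    {"hand":25,"dp":[0,-0.016,-0.016],"spin":0},
    {"hand":25,"dp":[0,-0.022,-0.016],"spin":0},
    {"hand":25,"dp":[0,-0.028,-0.016],"spin":0},
    {"hand":25,"dp":[0,-0.028,-0.016],"spin":0}
  ],
  "force": 6
}}

```text
time: 11.8
ee_pos: [0.4848, -0.0398, 0.141]
eef_rot: [0.332, 0.943, -0.0, -0.0]
ft_force: [-0.0, -0.7, -0.2]
width: 0.0248
grip_force: 0.0
```

Run:
```python
from h import *
info()
for p in blue(): print(p.round(1),"near",onplane("side",p,44),"far",onplane("side",p,-45))
```

```text
t 11.8 pos [ 0.4848 -0.0398  0.141 ] hyu [-41.7   0.6  71. ] yaw 51.2 w 24.8 grip 0.0 F [-0.  -0.7 -0.2] tilt -1.0 q [ 0.55  0.14 -0.6   1.9   0.09  1.13  0.81]
[292.6 208.4] near [ 40.3 104.7] far [-9.3 61.5]
[298.9 221.9] near [ 6.9 77. ] far [-46.9  30.3]
[289.9 233.4] near [10.7 39.9] far [-42.6 -11.5]
[283.4 215.4] near [51.2 80. ] far [ 3.  33.7]
[287.4 210.1] near [49.5 96.1] far [ 1.1 51.8]
```

It dropped in: the top near corner is now at head (6.9, 77) and grip force is 0. Withdrawing upward.

{"method": "carry_out", "body": {
  "deltas": [
    {"hand":30,"dp":[0,0.006,0],"spin":0},
    {"hand":30,"dp":[0,0.012,-0.04],"spin":0},
    {"hand":30,"dp":[0,0.012,-0.15],"spin":0},
    {"hand":30,"dp":[0,0.012,-0.32],"spin":0},
    {"hand":40,"dp":[0,0.012,-0.6],"spin":-0.2},
    {"hand":40,"dp":[0,0.012,-0.7],"spin":0.3},
    {"hand":40,"dp":[0,0.012,-0.7],"spin":0.5},
    {"hand":40,"dp":[0,0.012,-0.7],"spin":0.5},
    {"hand":40,"dp":[0,0.012,-0.7],"spin":0.5},
    {"hand":40,"dp":[0,0.012,-0.7],"spin":0.5},
    {"hand":40,"dp":[0,0.012,-0.7],"spin":0.5},
    {"hand":40,"dp":[0,0.012,-0.7],"spin":0.5},
    {"hand":40,"dp":[0,0.012,-0.7],"spin":0.5},
    {"hand":40,"dp":[0,0.012,-0.7],"spin":0.5},
    {"hand":40,"dp":[0,0.012,-0.7],"spin":0.5},
    {"hand":40,"dp":[0,0.012,-0.7],"spin":0.5},
    {"hand":40,"dp":[0,0.012,-0.7],"spin":0.5}
  ]
}}

```text
time: 13.55
ee_pos: [0.4869, -0.0369, 0.3169]
eef_rot: [0.903, 0.43, 0.0, 0.0]
ft_force: [-0.4, -0.0, 0.2]
width: 0.04
grip_force: 0.0
```

Run:
```python
from h import *
info()
for p in blue(): print(p.round(1),"near",onplane("side",p,44),"far",onplane("side",p,-45))
r=9;f=-1.71
for X in ((165,-40,50),(162,-39.5,12.5)):
    g=head(*X);print(g,"tcp",g-[0,0,.019],rel(g-[0,0,.019],-39))
```

```text
t 13.55 pos [ 0.4869 -0.0369  0.3169] hyu [-38.1   0.8 246.9] yaw -39.1 w 40.0 grip 0.0 F [-0.4 -0.   0.2] tilt -1.0 q [ 0.55  0.02 -0.57  1.63  0.01  1.49 -0.7 ]
[291.6 204.9] near [ 47.3 112.2] far [-1.4 69.9]
[298.9 221.9] near [ 6.9 77. ] far [-46.9  30.3]
[289.9 233.1] near [11.1 40.5] far [-42.2 -10.7]
[283.4 215.4] near [51.2 80. ] far [ 3.  33.7]
[0.61677642 0.05864492 0.1958    ] tcp [0.61677642 0.05864492 0.1768    ] ([0.625, 0.16, 0.561], np.float64(-0.001))
[0.62655263 0.07151204 0.161825  ] tcp [0.62655263 0.07151204 0.142825  ] ([0.689, 0.158, 0.697], np.float64(-0.001))
```

Run:
```python
from h import *
for n in("side","top"):
    print(n,[proj(n,head(8,y,80)).round(1).tolist() for y in(45,-45)],[proj(n,head(0,y,80)).round(1).tolist() for y in(45,-45)])
o=[cv2.resize(camera(n)[y0:y1,x0:x1,::-1],None,fx=4,fy=4,interpolation=cv2.INTER_CUBIC) for n,(x0,y0,x1,y1) in(("side",(240,185,330,285)),("top",(230,160,330,260)))]
cv2.imwrite("pics/c7.png",cv2.convertScaleAbs(np.hstack(o),alpha=1.6))
```

```text
side [[299.2, 221.0], [290.4, 200.6]] [[302.1, 222.0], [293.1, 201.6]]
top [[273.6, 240.4], [295.4, 213.0]] [[275.7, 242.1], [297.5, 214.9]]
```

View pics/c7.png

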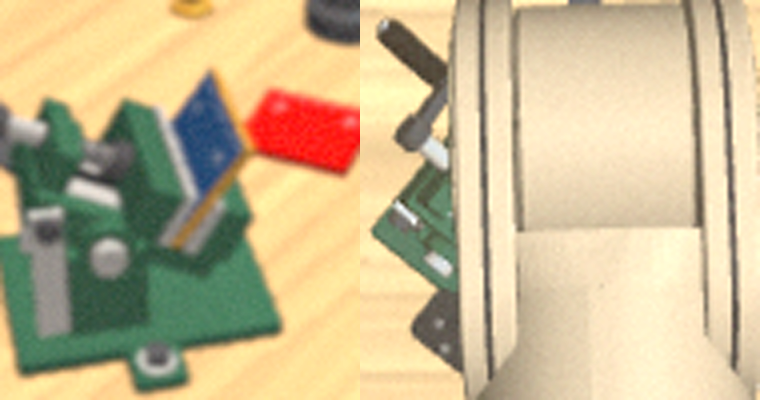

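The blank is seated. In the side crop the blue face is up, the top edge runs (210,72)-(250,150) as predicted for the seated pose, and the lower corner (175,245) is in the slot. On to the crank handle.

{"method": "carry_out", "body": {
  "deltas": [
    {"hand":40,"dp":[0.689,0.158,0],"spin":0},
    {"hand":40,"dp":[0.689,0.158,0],"spin":0},
    {"hand":40,"dp":[0.689,0.158,0],"spin":0},
    {"hand":40,"dp":[0.689,0.158,0.1],"spin":0},
    {"hand":40,"dp":[0.689,0.158,0.25],"spin":0},
    {"hand":40,"dp":[0.689,0.158,0.4],"spin":0},
    {"hand":40,"dp":[0.689,0.158,0.4],"spin":0},
    {"hand":40,"dp":[0.689,0.158,0.4],"spin":0}
  ]
}}

```text
time: 14.5
ee_pos: [0.6256, 0.0721, 0.2171]
eef_rot: [0.902, 0.433, -0.0, -0.0]
ft_force: [0.5, -0.4, 0.5]
width: 0.0403
grip_force: 0.0
```

Run:
```python
from h import *
info();g=head(162,-39.5,12.5)-[0,0,.019];print(rel(g,-39))
```

```text
t 14.5 pos [0.6256 0.0721 0.2171] hyu [133.9 -38.4 147.1] yaw -38.7 w 40.3 grip 0.0 F [ 0.5 -0.4  0.5] tilt -1.0 q [ 0.3   0.42 -0.65  1.43  0.25  1.38 -1.03]
([0.001, 0.005, 0.297], np.float64(0.001))
```

{"method": "carry_out", "body": {
  "deltas": [
    {"hand":40,"dp":[0,0.005,0.1],"spin":0},
    {"hand":40,"dp":[0,0.005,0.2],"spin":0},
    {"hand":40,"dp":[0,0.005,0.25],"spin":0},
    {"hand":40,"dp":[0,0.005,0.297],"spin":0},
    {"hand":40,"dp":[0,0.005,0.297],"spin":0},
    {"hand":5,"dp":[0,0.005,0.297],"spin":0},
    {"hand":5,"dp":[0,0.005,0.297],"spin":0},
    {"hand":5,"dp":[0,0.005,0.297],"spin":0},
    {"hand":5,"dp":[0,0.005,0.297],"spin":0},
    {"hand":5,"dp":[0,0.005,0.297],"spin":0},
    {"hand":5,"dp":[0,0.005,0.297],"spin":0}
  ],
  "force": 20
}}

```text
time: 15.6
ee_pos: [0.6283, 0.0704, 0.1429]
eef_rot: [0.902, 0.432, 0.002, 0.001]
ft_force: [6.3, -2.5, -0.8]
width: 0.0173
grip_force: 20.0
```

Run:
```python
from h import *
info();s,M,w=st();print("head grasp",(HR.T@(s['ee_pos']+[0,0,.019]-O)*1e3).round(1))
```

```text
t 15.6 pos [0.6283 0.0704 0.1429] hyu [134.3 -41.6  72.9] yaw -38.9 w 17.3 grip 20.0 F [ 6.3 -2.5 -0.8] tilt -1.0 q [ 0.29  0.47 -0.63  1.52  0.29  1.24 -1.06]
head grasp [162.2 -41.6  12.4]
```

Run:
```python
from h import *
p0=head(162,-39.5,12.5);f0=-1.71
for f in np.arange(-1.5,2.31,.2):
    d=head(162-1.27*(f-f0),-1.9+40*np.sin(f),18+40*np.cos(f))-p0
    print(round(f,2),np.round([d@hd*4,-d@hy*4,-d[2]*4],3).tolist())
```

```text
-1.5 [-0.018, 0.009, -0.028]
-1.3 [-0.034, 0.004, -0.055]
-1.1 [-0.05, -0.008, -0.08]
-0.9 [-0.064, -0.025, -0.103]
-0.7 [-0.077, -0.047, -0.122]
-0.5 [-0.087, -0.074, -0.138]
-0.3 [-0.094, -0.103, -0.148]
-0.1 [-0.098, -0.134, -0.153]
0.1 [-0.099, -0.166, -0.152]
0.3 [-0.096, -0.198, -0.146]
0.5 [-0.091, -0.227, -0.135]
0.7 [-0.083, -0.253, -0.119]
0.9 [-0.072, -0.276, -0.099]
1.1 [-0.06, -0.293, -0.075]
1.3 [-0.046, -0.305, -0.048]
1.5 [-0.031, -0.31, -0.021]
1.7 [-0.016, -0.309, 0.007]
1.9 [-0.001, -0.302, 0.035]
2.1 [0.013, -0.289, 0.061]
2.3 [0.025, -0.27, 0.083]
```

{"method": "carry_out", "body": {
  "deltas": [
    {"hand":5,"dp":[-0.009,0.007,-0.014],"spin":0},
    {"hand":5,"dp":[-0.018,0.009,-0.028],"spin":0},
    {"hand":5,"dp":[-0.034,0.004,-0.055],"spin":0},
    {"hand":5,"dp":[-0.05,-0.008,-0.08],"spin":0},
    {"hand":5,"dp":[-0.064,-0.025,-0.103],"spin":0},
    {"hand":5,"dp":[-0.077,-0.047,-0.122],"spin":0},
    {"hand":5,"dp":[-0.087,-0.074,-0.138],"spin":0},
    {"hand":5,"dp":[-0.094,-0.103,-0.148],"spin":0},
    {"hand":5,"dp":[-0.098,-0.134,-0.153],"spin":0},
    {"hand":5,"dp":[-0.098,-0.134,-0.153],"spin":0},
    {"hand":5,"dp":[-0.098,-0.134,-0.153],"spin":0}
  ],
  "force": 40
}}

```text
time: 16.7
ee_pos: [0.5846, 0.0741, 0.1812]
eef_rot: [0.902, 0.432, 0.0, 0.0]
ft_force: [-2.4, 0.8, 11.6]
width: 0.0168
grip_force: 40.0
```

Run:
```python
from h import *
info();s,M,w=st();print("head grasp",(HR.T@(s['ee_pos']+[0,0,.019]-O)*1e3).round(1),"cmd",head(0,0,0)*0+0,[162-1.27*1.61,-1.9+40*np.sin(-.1),18+40*np.cos(.1)],"Fhead",(HR.T@s['ft_force']).round(1))
im=camera("side")
for X in((160,-5.9,57.8),(186,-5.9,57.8),(134,-5.9,57.8)): print(proj("side",head(*X)).round(1))
cv2.imwrite("pics/c8.png",im[:,:,::-1])
```

```text
t 16.7 pos [0.5846 0.0741 0.1812] hyu [109.6  -5.3 111.2] yaw -38.8 w 16.8 grip 40.0 F [-2.4  0.8 11.6] tilt -1.0 q [ 0.33  0.35 -0.66  1.59  0.22  1.28 -1.04]
head grasp [160.   -5.3  58. ] cmd [0. 0. 0.] [159.9553, np.float64(-5.893336665873126), np.float64(57.800166611121035)] Fhead [ 5.   2.4 10.5]
[233.9 197. ]
[223.6 193.4]
[244.  200.4]
```

{"method": "carry_out", "body": {
  "deltas": [
    {"hand":5,"dp":[-0.001,-0.032,0.001],"spin":0},
    {"hand":5,"dp":[0.002,-0.064,0.007],"spin":0},
    {"hand":5,"dp":[0.007,-0.093,0.018],"spin":0},
    {"hand":5,"dp":[0.015,-0.119,0.034],"spin":0},
    {"hand":5,"dp":[0.026,-0.142,0.054],"spin":0},
    {"hand":5,"dp":[0.038,-0.159,0.078],"spin":0},
    {"hand":5,"dp":[0.052,-0.171,0.105],"spin":0},
    {"hand":5,"dp":[0.067,-0.176,0.132],"spin":0},
    {"hand":5,"dp":[0.082,-0.175,0.16],"spin":0},
    {"hand":5,"dp":[0.097,-0.168,0.188],"spin":0},
    {"hand":5,"dp":[0.097,-0.168,0.188],"spin":0}
  ]
}}

```text
time: 17.85
ee_pos: [0.5689, 0.1188, 0.1325]
eef_rot: [0.902, 0.432, 0.001, 0.0]
ft_force: [9.3, 1.7, 2.4]
width: 0.017
grip_force: 40.0
```

Run:
```python
from h import *
info();s,M,w=st();print("head grasp",(HR.T@(s['ee_pos']+[0,0,.019]-O)*1e3).round(1),[162-1.27*3.61,-1.9+40*np.sin(1.9),18+40*np.cos(1.9)],"Fhead",(HR.T@s['ft_force']).round(1))
p0=head(162-1.27*3.61,-1.9+40*np.sin(1.9),18+40*np.cos(1.9))
for f in (2,2.1,2.2,2.3,2.4,2.5,2.6,2.7,2.8):
    d=head(162-1.27*(f+1.71),-1.9+40*np.sin(f),18+40*np.cos(f))-p0
    print(round(f,2),np.round([d@hd*4,-d@hy*4,-d[2]*4],3).tolist())
```

```text
t 17.85 pos [0.5689 0.1188 0.1325] hyu [134.5  35.1  62.5] yaw -38.8 w 17.0 grip 40.0 F [9.3 1.7 2.4] tilt -1.0 q [ 0.27  0.38 -0.68  1.67  0.25  1.18 -1.15]
head grasp [157.2  35.1   3.4] [157.4153, np.float64(35.95200350749658), np.float64(5.0684173254598655)] Fhead [ 7.4 -6.1 -1.6]
2 [0.007, 0.006, 0.013]
2.1 [0.014, 0.013, 0.026]
2.2 [0.02, 0.022, 0.038]
2.3 [0.026, 0.032, 0.049]
2.4 [0.031, 0.043, 0.059]
2.5 [0.036, 0.056, 0.068]
2.6 [0.04, 0.069, 0.076]
2.7 [0.043, 0.083, 0.083]
2.8 [0.046, 0.098, 0.088]
```

{"method": "carry_out", "body": {
  "deltas": [
    {"hand":5,"dp":[0.007,0.006,0.013],"spin":0},
    {"hand":5,"dp":[0.014,0.013,0.026],"spin":0},
    {"hand":5,"dp":[0.02,0.022,0.038],"spin":0},
    {"hand":5,"dp":[0.026,0.032,0.049],"spin":0},
    {"hand":5,"dp":[0.026,0.032,0.049],"spin":0}
  ],
  "force": 50
}}

```text
time: 18.35
ee_pos: [0.5792, 0.1184, 0.1212]
eef_rot: [0.902, 0.432, 0.001, 0.001]
ft_force: [6.7, -1.0, 6.8]
width: 0.0164
grip_force: 50.0
```

```bash
cat > k.py <<'E'
from h import *
info();s,M,w=st();g=HR.T@(s['ee_pos']+[0,0,.019]-O)*1e3;F=HR.T@s['ft_force']
f=np.arctan2(g[1]+1.9,g[2]-18);print("grasp",g.round(1),"phi",f.round(3),"r",np.hypot(g[1]+1.9,g[2]-18).round(1),"Fhead",F.round(1),"Ftan resist",round(-(F[1]*np.cos(f)-F[2]*np.sin(f)),1))
E
python3 k.py
```

```text
t 18.35 pos [0.5792 0.1184 0.1212] hyu [140.7  26.8  51.2] yaw -38.8 w 16.4 grip 50.0 F [ 6.7 -1.   6.8] tilt -1.0 q [ 0.26  0.41 -0.67  1.65  0.27  1.17 -1.15]
grasp [156.9  26.8  -9.5] phi 2.335 r 39.8 Fhead [ 6.4 -5.8  4.2] Ftan resist -1.0
```

{"method": "carry_out", "body": {
  "deltas": [
    {"hand":5,"dp":[0.005,0.011,0.01],"spin":0},
    {"hand":5,"dp":[0.01,0.024,0.019],"spin":0},
    {"hand":5,"dp":[0.014,0.037,0.027],"spin":0},
    {"hand":5,"dp":[0.014,0.037,0.027],"spin":0}
  ]
}}

```text
time: 18.75
ee_pos: [0.5876, 0.1159, 0.115]
eef_rot: [0.902, 0.432, 0.0, 0.0]
ft_force: [-2.4, 0.0, 15.5]
width: 0.0164
grip_force: 50.0
```

```bash
python3 k.py
python3 - <<'E'
from h import *
for p in blue(): print(p.round(1),"near",onplane("side",p,44))
E
```

```text
t 18.75 pos [0.5876 0.1159 0.115 ] hyu [144.   18.7  45. ] yaw -38.8 w 16.4 grip 50.0 F [-2.4  0.  15.5] tilt -1.0 q [ 0.25  0.44 -0.66  1.64  0.29  1.17 -1.15]
grasp [156.7  18.7 -16.6] phi 2.604 r 40.3 Fhead [ 6.4  1.9 14.1] Ftan resist 8.9
[290.1 204.9] near [ 50.6 110.9]
[297.1 220.6] near [12.7 78.6]
[291.1 231.4] near [10.8 46.1]
[284.4 215.1] near [49.4 81.5]
```

{"method": "carry_out", "body": {
  "deltas": [
    {"hand":5,"dp":[0.003,0.014,0.007],"spin":0},
    {"hand":5,"dp":[0.006,0.029,0.012],"spin":0},
    {"hand":5,"dp":[0.006,0.029,0.012],"spin":0},
    {"hand":5,"dp":[0.006,0.029,0.012],"spin":0}
  ]
}}

```text
time: 19.2
ee_pos: [0.593, 0.1134, 0.1121]
eef_rot: [0.902, 0.433, -0.0, -0.0]
ft_force: [-7.3, 1.7, 19.9]
width: 0.017
grip_force: 50.0
```

```bash
python3 k.py
python3 - <<'E'
from h import *
for p in blue(): print(p.round(1),"near",onplane("side",p,44))
im=camera("side");cv2.imwrite("pics/c9.png",im[:,:,::-1])
a=cv2.imread("pics/side0.png")
# brass near-edge strip: per row columns, first picture vs now
for nm,g in(("start",a),("now",im[:,:,::-1])):
    H=cv2.cvtColor(np.ascontiguousarray(g),cv2.COLOR_BGR2HSV)
    for r in(222,226,230,234,238,242): 
        c=[x for x in range(276,312) if 8<H[r,x,0]<26 and H[r,x,1]>110]; print(nm,r,c[:1],c[-1:],len(c))
E
```

```text
t 19.2 pos [0.593  0.1134 0.1121] hyu [145.5  12.9  42.1] yaw -38.7 w 17.0 grip 50.0 F [-7.3  1.7 19.9] tilt -1.0 q [ 0.25  0.45 -0.65  1.62  0.29  1.17 -1.15]
grasp [156.6  12.9 -19.8] phi 2.767 r 40.6 Fhead [ 7.2  6.7 18.9] Ftan resist 13.2
[289.9 204.9] near [ 51.1 110.7]
[297.1 221.1] near [12.  77.4]
[291.1 231.4] near [10.8 46.1]
[284.4 214.9] near [49.7 82.1]
start 222 [286] [302] 17
start 226 [287] [311] 25
start 230 [289] [311] 18
start 234 [290] [311] 12
start 238 [288] [311] 11
start 242 [285] [311] 13
now 222 [299] [302] 4
now 226 [297] [311] 15
now 230 [294] [311] 14
now 234 [292] [311] 11
now 238 [290] [311] 10
now 242 [288] [311] 11
```

The load rises about 4 N per 0.1 rad as stated. It is now about 13 N at the handle, with contact where a flush 8 mm blank puts it, so the blank is clamped flat. Release and withdraw upward.

{"method": "carry_out", "body": {
  "deltas": [
    {"hand":40,"dp":[0.004,0.018,0.008],"spin":0},
    {"hand":40,"dp":[0.004,0.018,0.008],"spin":0},
    {"hand":40,"dp":[0.004,0.018,0.008],"spin":0},
    {"hand":40,"dp":[0.01,0.018,-0.04],"spin":0},
    {"hand":40,"dp":[0.02,0.018,-0.12],"spin":0},
    {"hand":40,"dp":[0.03,0.018,-0.25],"spin":0},
    {"hand":40,"dp":[0.03,0.018,-0.45],"spin":0},
    {"hand":40,"dp":[0.03,0.018,-0.65],"spin":0},
    {"hand":40,"dp":[0.03,0.018,-0.65],"spin":0},
    {"hand":40,"dp":[0.03,0.018,-0.65],"spin":0}
  ]
}}

```text
time: 20.3
ee_pos: [0.6017, 0.1152, 0.2734]
eef_rot: [0.902, 0.432, -0.0, 0.0]
ft_force: [0.8, 0.2, -0.2]
width: 0.0399
grip_force: 0.0
```

Run:
```python
from h import *
info()
for p in blue(): print(p.round(1),"near",onplane("side",p,44))
im=camera("side")
# handle now: dark sleeve centroid near predicted
for f in(2.5,2.77): print(f,proj("side",head(156.6,-1.9+40*np.sin(f),18+40*np.cos(f))).round(1))
m=(im.max(2)<40).astype(np.uint8);m[:,:190]=0;m[:,262:]=0;m[:185]=0;m[250:]=0
k,l,s,c=cv2.connectedComponentsWithStats(m);print([(s[i].tolist(),c[i].round(1).tolist()) for i in range(1,k) if s[i,4]>15])
g=cv2.resize(im[215:246,280:306],None,fx=4,fy=4,interpolation=cv2.INTER_CUBIC);H=cv2.cvtColor(g,cv2.COLOR_RGB2HSV)
pts=[]
for r in range(32,108,4):
    b=np.where((H[r,:,0]>95)&(H[r,:,0]<130)&(H[r,:,1]>70))[0]
    if len(b): pts.append(onplane("side",(280+(b[-1]+1)/4-.5,215+(r+.5)/4-.5),44.4))
print(np.array(pts).tolist())
```

```text
t 20.3 pos [0.6017 0.1152 0.2734] hyu [152.4   7.3 203.4] yaw -38.8 w 39.9 grip 0.0 F [ 0.8  0.2 -0.2] tilt -1.0 q [ 0.25  0.36 -0.68  1.39  0.22  1.47 -1.09]
[289.9 205.1] near [ 50.8 110.1]
[297.4 220.9] near [11.8 78.2]
[291.4 231.4] near [10.2 46.4]
[284.4 214.9] near [49.7 82.1]
2.5 [223.5 228.2]
2.77 [222.2 227.5]
[([215, 223, 20, 10, 93], [224.4, 227.6])]
[[10.3, 73.7], [10.0, 70.8], [10.3, 67.6], [9.9, 64.6], [10.2, 61.5], [9.9, 58.5], [10.1, 55.3], [9.8, 52.3], [10.1, 49.1], [10.3, 45.8]]
```

The blue face edge sits at a constant x of about 10.1 mm from z 46 to 74, so the blank is square to the jaws. The handle stayed where I left it and the arm is clear. Handing in.

```bash
python3 -c "
from bench import *
print(close_job())"
```

```text
the job is handed in; nothing more can be done
None
```

The blank is turned over with its blue face up, seated square between the jaws and clamped firmly (about 13 N at the crank handle); I handed the job in at about 20 s, and no verdict was shown.

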